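Take the ball knob out of the curved-slot jig

TASK

Slide the ball-headed clamp knob along the curved slot of the steel jig to the wide exit gap at the middle of the curve, lift it straight out there and stand it upright on its foot in the wooden tray. Leave the flat-topped knob where it is.

Things in the scene. Friction and masses are not known exactly. Their poses are not given: they have to be found in the camera images.
- ball_center (a point): Centre of the 30 mm steel ball head of the loose clamp knob to take out (0.12 kg). Upright: round foot 38 mm across, 8 mm thick; neck 12 mm across; ball centre 44 mm above the foot's underside. Its foot is under the lips of the jig's greased slot, in the left or right leg (varies), on the channel floor 6 mm above the bench. It slides easily, drawn or pushed by the ball. Site z: up along the neck
- gap (a point): Middle of the exit gap, on the jig's top (23 mm above bench). Jig: dark steel horseshoe, fixed, radius 43 to 117 mm, with a T-slot along an arc of 80 mm radius; arc centre 80 mm from here along this point's -x (z up); slot ends 104 deg either side. Channel 44 mm wide; the lips leave 22 mm, but are missing 21 deg either side of the gap: opening 58 x 58 mm, the only place the foot can come up
- flat_center (a point): Centre of the flat-topped cylindrical head (32 mm across, 18 mm high, centre 40 mm above the foot's underside) of the other, loose clamp knob, with the same foot and neck, in the other leg of the horseshoe: a bystander, to be left where it is. The jig is screwed down at its two ends by cap screws, whose heads stand 5 mm above its top
- tray_floor (a point): Middle of the inner floor of the empty wooden tray (fixed); floor 6 mm above the bench, 116 mm along the point's x and 282 mm along its y; rim 10 mm thick, top 28 mm above the bench
There are look-alikes about, which are no part of the job. Leave any blue or green look-alike of the part that bears ball_center alone.

How it is judged:
On the way:
1. the ball knob has been slid to the exit gap, still down in the jig (horizontal distance between ball_center and gap below 0.02 m and height (world z) of ball_center below 0.062 m), for 0.1 s.
At the end, for the whole second after the job is handed in: The ball knob stands upright (within 10 degrees) with its foot on the floor of the wooden tray, anywhere inside the rim, ball centre 38 to 50 mm above the tray floor; the flat-topped knob is within 20 mm of where it was (x of ball_center in the frame of tray_floor between -0.058 and 0.058 m and y of ball_center in the frame of tray_floor between -0.141 and 0.141 m and z of ball_center in the frame of tray_floor between 0.038 and 0.05 m and angle between ball_center's own z axis and vertical below 0.1745 rad and distance of flat_center from where it was at the start of the episode below 0.02 m); the robot touches nothing.
It fails at once if the flat-topped knob is shifted more than 20 mm (distance of flat_center from where it was at the start of the episode above 0.02 m).
It also fails if it takes over 45 s, if anything falls off the work surface, if the arm or the gripper's body presses on something with over 40 N, if the wrist force passes 120 N, or if a joint passes its speed limit or range.

ROBOT

A 7-joint arm with a two-finger parallel gripper is mounted at the origin on the work surface; the furniture and walls round the work are solid. World frame = base frame: x ahead of the robot, y to its left, z up, the work surface at z = 0. Lengths are in m, angles in rad, forces in N, time in s.
With the tool pointing down it reaches from about 0.35 to 0.9 m from the base axis. Payload 8.1 kg.
Tool frame: the origin (TCP) lies midway between the tips of the shut fingers; the grasp point (between the pads) lies 19 mm behind it; x points along the fingers, z is the direction in which the jaws open and shut, and the axes are right-handed (so a half turn about x gives the same grasp; the last joint's range is limited). The gripper opens to 92 mm and grips with 3 to 60 N. Pads are 19 mm wide; open, the fingers measure 130 mm over their backs; the gripper's body (75 mm by 190 mm) begins 47 mm behind the grasp point.
Start: joints at [-1.393, 0.434, 0.025, 1.573, -0.012, 1.134, -0.075], TCP at [0.173, 0.601, 0.227] pointing down, gripper open.
Joint ranges: [-2.62, 2.62], [-0.44, 2.09], [-1.27, 1.32], [0.08, 2.57], [-1.32, 4.46], [0.12, 2], [-2.74, 2.74]. Speed limits (rad/s): [2.22, 2.22, 3.01, 3.01, 3.14, 3.14, 3.14].

INTERFACE

Orientations are given as a rotation vector (axis times angle).
In Python, from cell import arm gives the robot as it stands. The module is installed in compiled form; this text tells all that it offers.
- The arm moves only by the tool move_arm, never from a script. Its argument "steps" is text: rows parted by semicolons, each of 5 numbers parted by spaces: the shift along the tool's x, y, z in m, then the turn about the tool's x in rad, then the closure in counts, from 0 (fully open) to 255 (shut). A call has 1 to 10 rows; each row is the pose to reach, as a shift and turn from the pose commanded when the call began, along the tool's axes at that moment; what a row does not reach only later rows make up. A row lasts 1/12 s, in which the tool goes at most 41.7 mm and 7.16 degrees, less where a joint would pass 70% of its speed; a pose out of reach is approached as far as the arm can. A call with a gripper value outside its range is refused whole. The fingers move at their own pace and stop on an object; "squeeze" is the grip in N (left out, the last holds). Time passes only in rows, so rows that repeat a pose let the fingers close. It gives the time, the measured TCP pose, the force and the opening at its end, in the units of the state.
- arm.observe(): the state, without advancing time (a new reading comes with each control period).
- arm.get_image(name): name is "side" or "top" or "wrist"; returns a dict with "img" (480x640x3 uint8, blue, green, red), "z_map" (480x640 float32, m along the optical axis (not along the pixel's ray), 0 where there is no reading), "vfov" (degrees; the focal length in pixels is half the picture's height over the tangent of half this angle, whatever the lens; pixels are square), "cx", "cy" (the principal point, pixels), "k1" (the pictures are not rectified: a ray, as slopes to the right and down, at radius r is drawn at 1 + k1 r^2 times it, then the intrinsics apply), "extrinsics" (4x4, takes a point from camera to world coordinates). Camera axes: x right, y up, looking along -z (the intrinsics and any distortion apply to the point x, -y, -z); pixel columns grow to the right and rows downward; lengths in m; the calibration is good to about 2 mm. A picture is of the moment at which its call begins.
- arm.sign_off(): hands the job in, once; it reports no verdict.
The state is a dict: "clock": time; "joints": joint angles; "dq": joint speeds; "joint_efforts": joint torques, N m; "position": TCP position; "ee_rot": TCP orientation; "force": force on the tool from outside, world axes, zero at the start; "ft_torque": the same for the moment, N m; "width": opening from 0.0 (shut) to 1.0 (fully open).
Only numpy, scipy, OpenCV 4.12 (cv2) and the standard library are available. Lean on these libraries where they do the work, as an engineer would, in place of code of your own. Each camera call takes 0.05 s, during which the arm holds its last target.

## Working session

There is one attempt and no reset: what is moved stays moved. The work goes in short steps, Python scripts to look and compute and a tool call to move; the robot and the scene stay as the last step left them, time stands still between calls to the robot, and variables do not carry over. Pictures are saved under pics/ and viewed, and the job is handed in when it is done.

Besides the shell and the picture viewer there is one more tool, called after "Call:" by a JSON object that holds its "method" and its "body", one argument or row to a line. move_arm: Moves the arm, as the interface text tells. Its arguments: {"type":"object","properties":{"steps":{"type":"string"},"squeeze":{"type":"number"}},"required":["steps"]}

```bash
mkdir -p pics
cat > h.py <<'E'
import numpy as np, cv2
from cell import arm
def f(d): return 240/np.tan(np.radians(d['vfov'])/2)
def ray(d,u,v):
    a=np.array([(u-d['cx'])/f(d),(v-d['cy'])/f(d)]); 
    K=np.array([[f(d),0,d['cx']],[0,f(d),d['cy']],[0,0,1]])
    p=cv2.undistortPoints(np.array([[[u,v]]],float),K,np.array([d['k1'],0,0,0,0.]))[0,0]
    T=d['extrinsics']; return T[:3,3],T[:3,:3]@np.array([p[0],-p[1],-1.])
def onz(d,u,v,z):
    o,r=ray(d,u,v); return o+r*(z-o[2])/r[2]
def proj(d,P):
    T=d['extrinsics']; c=T[:3,:3].T@(np.array(P)-T[:3,3]); x,y=c[0]/-c[2],-c[1]/-c[2]
    s=1+d['k1']*(x*x+y*y); return d['cx']+f(d)*x*s,d['cy']+f(d)*y*s
E
python3 - <<'E'
from h import *
print(arm.observe())
for n in ['side','top','wrist']:
    d=arm.get_image(n); cv2.imwrite(f'pics/{n}0.png',d['img']); np.savez(f'{n}0.npz',**d); print(n,d['vfov'],d['k1'],d['cx'],d['cy'],d['extrinsics'].round(3).tolist())
E
```

```text
{'clock': 0.0, 'joints': array([-1.39260923,  0.43522983,  0.02497612,  1.5741504 , -0.01156767,
        1.13399826, -0.07510019]), 'dq': array([ 0.00017357, -0.0012749 ,  0.00032757, -0.0011119 , -0.00024801,
       -0.00126425,  0.00047891]), 'joint_efforts': array([ 7.39636052e-04, -6.67834067e+01,  9.85442586e-01, -3.14453924e+01,
       -6.04944653e-02,  4.25481470e-02,  1.78696855e-04]), 'position': array([0.17311483, 0.59998292, 0.22592017]), 'ee_rot': array([-1.00097345,  1.33029429,  0.99910376]), 'force': array([ 0.41394347, -0.27913544,  0.34414942]), 'ft_torque': array([-0.00905878,  0.01208795, -0.04227628]), 'width': 1.0010418745940415}
side 50.01992300500987 0.01890615483726795 320.31843771763636 237.35866004571838 [[-1.0, 0.006, 0.017, 0.473], [0.013, -0.424, 0.906, 0.959], [0.012, 0.906, 0.424, 0.514], [0.0, 0.0, 0.0, 1.0]]
top 56.29867263131623 -0.006821158879546976 317.9755173739762 238.5151449261887 [[-0.026, 0.983, -0.184, 0.33], [-1.0, -0.028, -0.009, 0.046], [-0.014, 0.184, 0.983, 0.915], [0.0, 0.0, 0.0, 1.0]]
wrist 67.83821761077887 -0.05940489455141741 317.27528823942686 240.7585547087162 [[0.276, -0.931, -0.239, 0.109], [0.961, 0.267, 0.07, 0.619], [-0.001, -0.249, 0.969, 0.385], [0.0, 0.0, 0.0, 1.0]]
```

View pics/top0.png

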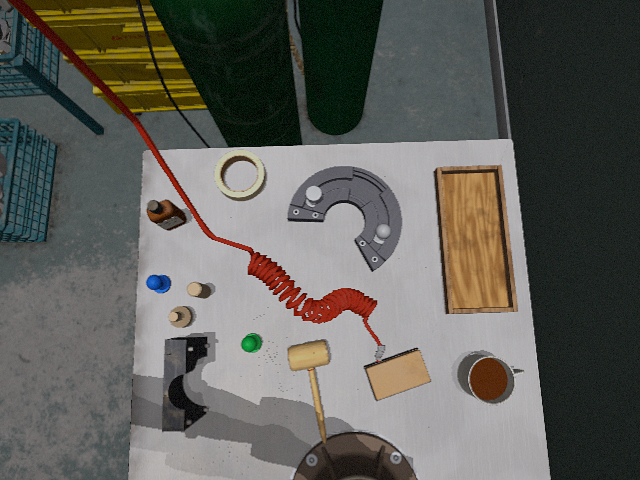

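View pics/side0.png

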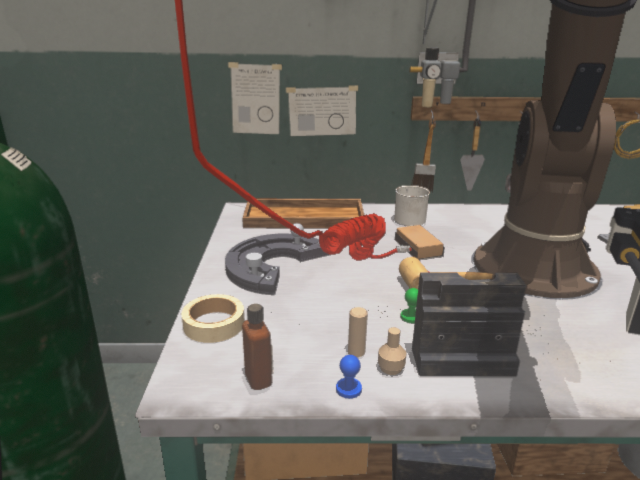

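View pics/wrist0.png

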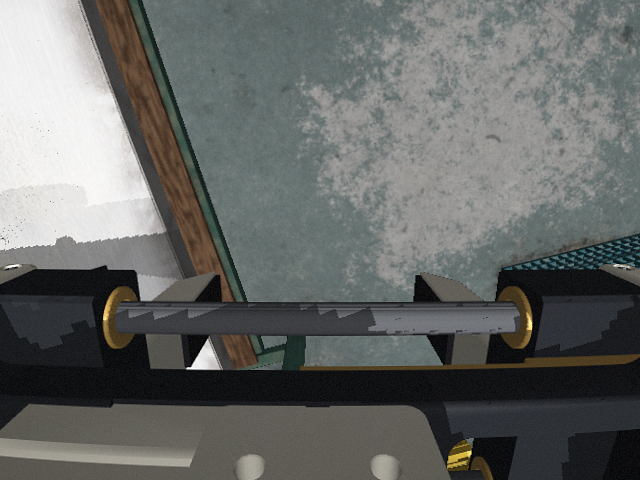

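Run:
```python
import cv2,numpy as np
t=cv2.imread('pics/top0.png');s=cv2.imread('pics/side0.png')
a=cv2.resize(t[155:280,275:415],None,fx=4.5,fy=4.5,interpolation=cv2.INTER_CUBIC)
b=cv2.resize(s[220:300,215:345],None,fx=5,fy=5,interpolation=cv2.INTER_CUBIC)
cv2.imwrite('pics/ct.png',a);cv2.imwrite('pics/cs.png',b)
```

```text
(no output)
```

View pics/ct.png

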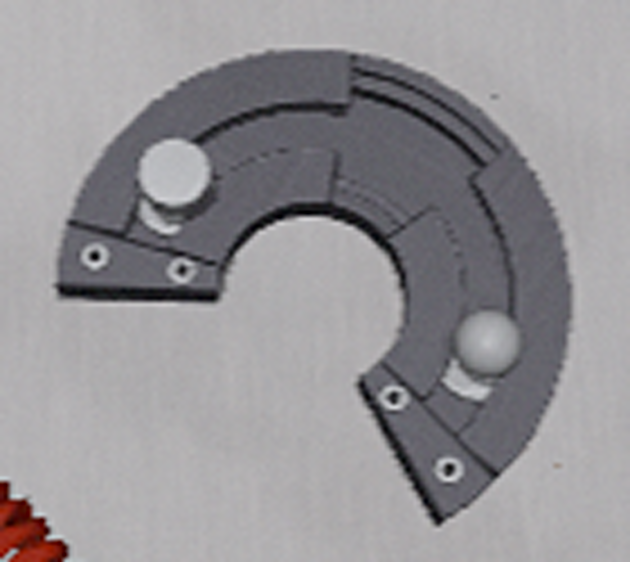

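View pics/cs.png

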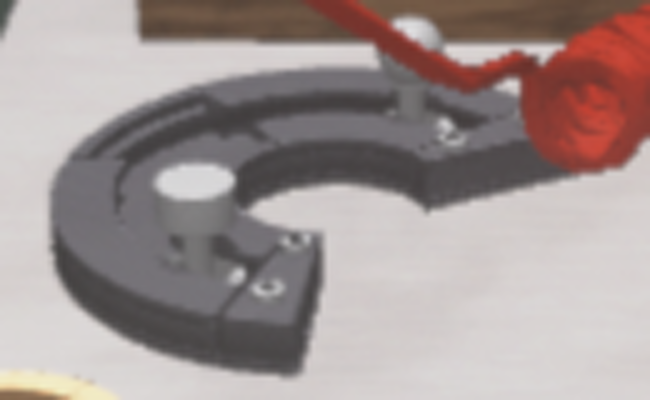

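Candidates in the top view: ball head (383,231), flat head (313,193), blue look-alike (157,284), green look-alike (250,343). There are also wooden pegs at (197,289) and (180,316). The crop shows a round shaded sphere at (383,231) and a flat disc at (313,193), so the ball is at (383,231).

Run:
```python
from h import *
d=dict(np.load('top0.npz'))
for k in ['vfov','k1','cx','cy']: d[k]=float(d[k])
s=dict(np.load('side0.npz'))
for k in ['vfov','k1','cx','cy']: s[k]=float(s[k])
img=d['img'];hsv=cv2.cvtColor(img,cv2.COLOR_BGR2HSV)
R=(slice(155,280),slice(275,415))
g=cv2.cvtColor(img,cv2.COLOR_BGR2GRAY)[R]
m=(g<135).astype(np.uint8)*255
m=cv2.morphologyEx(m,cv2.MORPH_CLOSE,np.ones((3,3)))
cs,_=cv2.findContours(m,cv2.RETR_EXTERNAL,cv2.CHAIN_APPROX_NONE)
c=max(cs,key=cv2.contourArea)[:,0]+[275,155]
P=np.array([onz(d,u,v,.023)[:2] for u,v in c])
# iter fit outer circle r=.117
cen=np.array(onz(d,345,222,.023)[:2])
from scipy.optimize import least_squares
for it in range(8):
    r=np.linalg.norm(P-cen,axis=1); Q=P[abs(r-.117)<(.02 if it<4 else .005)]
    # only upper/back side edges: top contour
    cen=least_squares(lambda x:np.linalg.norm(Q-x,axis=1)-.117,cen,loss='soft_l1',f_scale=.001).x
print('cen',cen,len(Q),'free r',least_squares(lambda x:np.linalg.norm(Q-x[:2],axis=1)-x[2],[*cen,.117],loss='soft_l1',f_scale=.001).x)
for n,(u,v) in dict(e1a=(350,57),e1b=(350,107),e2a=(505,150),e2b=(475,180),i1=(335,152),i1b=(330,203),i2=(435,210),i2b=(395,232)).items():
    p=onz(d,275+u/4.5,155+v/4.5,.023)[:2]-cen; print(n,np.linalg.norm(p).round(4),np.degrees(np.arctan2(p[1],p[0])).round(1))
for n,(u,v) in dict(s1=(95,256),s2=(182,270),s3=(393,397),s4=(449,469)).items():
    p=onz(d,275+u/4.5,155+v/4.5,.028)[:2]-cen; print(n,np.linalg.norm(p).round(4),np.degrees(np.arctan2(p[1],p[0])).round(1))
for n,(u,v,z) in dict(ball=(487,343,.05),flat=(174,172,.055)).items():
    p=onz(d,275+u/4.5,155+v/4.5,z)[:2]; q=p-cen; print(n,p,np.linalg.norm(q).round(4),np.degrees(np.arctan2(q[1],q[0])).round(1))
for u,v in [(440,170),(500,170),(515,310),(450,312)]: print('tray',onz(d,u,v,.028))
# heights from depth
def pts(d):
    v,u=np.mgrid[0:480,0:640]; K=np.array([[f(d),0,d['cx']],[0,f(d),d['cy']],[0,0,1]])
    p=cv2.undistortPoints(np.stack([u.ravel(),v.ravel()],-1)[:,None].astype(float),K,np.array([d['k1'],0,0,0,0.]))[:,0]
    z=d['z_map'].ravel(); C=np.stack([p[:,0]*z,-p[:,1]*z,-z],-1); W=C@d['extrinsics'][:3,:3].T+d['extrinsics'][:3,3]; W[z==0]=np.nan
    return W.reshape(480,640,3)
for n,x in (('top',d),('side',s)):
    W=pts(x); h=cv2.cvtColor(x['img'],cv2.COLOR_BGR2HSV); m=((h[...,0]<6)|(h[...,0]>174))&(h[...,1]>170)&(h[...,2]>90)
    A=W[m]; A=A[np.isfinite(A).all(1)]
    print(n,len(A))
    for lo,hi in [(0,.03),(.03,.06),(.06,.1),(.1,.2),(.2,.3),(.3,.5),(.5,1.)]:
        a=A[(A[:,2]>=lo)&(A[:,2]<hi)]
        if len(a): print(lo,len(a),a.min(0).round(3),a.max(0).round(3))
```

```text
cen [0.53361037 0.00096451] 213 free r [5.34588061e-01 2.27341260e-04 1.15881121e-01]
e1a 0.1146 -11.6
e1b 0.0908 -14.0
e2a 0.113 -54.6
e2b 0.0933 -56.4
i1 0.0683 -12.1
i1b 0.0441 -14.5
i2 0.0699 -57.2
i2b 0.049 -54.9
s1 0.0984 78.5
s2 0.0585 78.2
s3 0.0604 -144.2
s4 0.1008 -144.4
ball [ 0.50361416 -0.07442947] 0.0811 -111.7
flat [0.58368896 0.06026748] 0.0776 49.8
tray [ 0.63352306 -0.20135645  0.028     ]
tray [ 0.62978308 -0.32472753  0.028     ]
tray [ 0.34439226 -0.32515891  0.028     ]
tray [ 0.34398994 -0.1987702   0.028     ]
top 3452
0 121 [ 0.242 -0.062  0.001] [0.38 0.08 0.03]
0.03 459 [ 0.242 -0.055  0.031] [0.394 0.078 0.06 ]
0.06 435 [ 0.337 -0.009  0.06 ] [0.392 0.07  0.1  ]
0.1 1944 [0.331 0.021 0.1  ] [0.498 0.249 0.2  ]
0.2 376 [0.494 0.242 0.2  ] [0.597 0.299 0.299]
0.3 113 [0.59  0.291 0.3  ] [0.617 0.308 0.33 ]
side 2018
0 2 [ 0.291 -0.058  0.005] [ 0.305 -0.049  0.008]
0.03 33 [0.368 0.009 0.043] [0.395 0.038 0.06 ]
0.06 52 [0.352 0.021 0.061] [0.392 0.063 0.092]
0.1 818 [0.338 0.033 0.11 ] [0.486 0.244 0.188]
0.2 281 [0.507 0.254 0.208] [0.603 0.303 0.3  ]
0.3 801 [0.596 0.296 0.3  ] [0.627 0.322 0.5  ]
0.5 31 [0.622 0.317 0.501] [0.627 0.321 0.507]
```

Run:
```python
from h import *
from scipy.spatial.transform import Rotation as R
o=arm.observe(); M=R.from_rotvec(o['ee_rot']).as_matrix(); print(M.round(4).tolist())
p=o['position']
for t in ([.5,-.076,.25],): print(M.T@(np.array(t)-p))
W=dict(np.load('wrist0.npz')); T=W['extrinsics']; print('cam in tool',M.T@(T[:3,3]-p))
```

```text
[[-0.0002, -0.9608, 0.2772], [-0.0012, 0.2772, 0.9608], [-1.0, -0.0001, -0.0012]]
[-0.02315854 -0.50148185 -0.55905288]
cam in tool [-0.15852979  0.06690115 -0.00034492]
```

Call:
{"method": "move_arm", "body": {
  "steps": "-0.04 0 0 0 60;-0.07 -0.02 -0.02 0 100;-0.07 -0.25 -0.28 0 120;-0.07 -0.25 -0.28 0 120;-0.07 -0.25 -0.28 0 120;-0.07 -0.25 -0.28 0 120;-0.07 -0.25 -0.28 0 120;-0.07 -0.25 -0.28 0 120;-0.07 -0.25 -0.28 0 120;-0.07 -0.25 -0.28 0 120",
  "squeeze": 10
}}

```text
clock: 0.98
position: [0.3302, 0.2725, 0.2967]
ee_rot: [-1.0, 1.329, 1.0]
force: [0.4, -0.7, -0.6]
width: 0.533
```

Call:
{"method": "move_arm", "body": {
  "steps": "0 -0.25 -0.28 0 120;0 -0.25 -0.28 0 120;0 -0.25 -0.28 0 120;0 -0.25 -0.28 0 120;0 -0.25 -0.28 0 120;0 -0.25 -0.28 0 120;0 -0.25 -0.28 0 120;0 -0.25 -0.28 0 120;0 -0.25 -0.28 0 120;0 -0.25 -0.28 0 120"
}}

```text
clock: 1.82
position: [0.4942, -0.0719, 0.2971]
ee_rot: [-0.997, 1.333, 0.99]
force: [-0.9, 0.3, -0.1]
width: 0.528
```

Run:
```python
from h import *
print(arm.observe()['position'],arm.observe()['width'])
for n in ['wrist','top','side']:
    d=arm.get_image(n); cv2.imwrite(f'pics/{n}1.png',d['img']); np.savez(f'{n}1.npz',**d)
```

```text
[ 0.49416309 -0.07185469  0.29711167] 0.5277162658207012
```

View pics/wrist1.png

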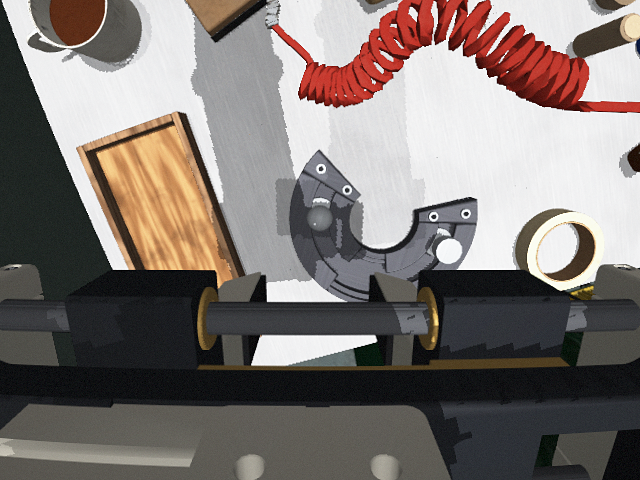

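View pics/side1.png

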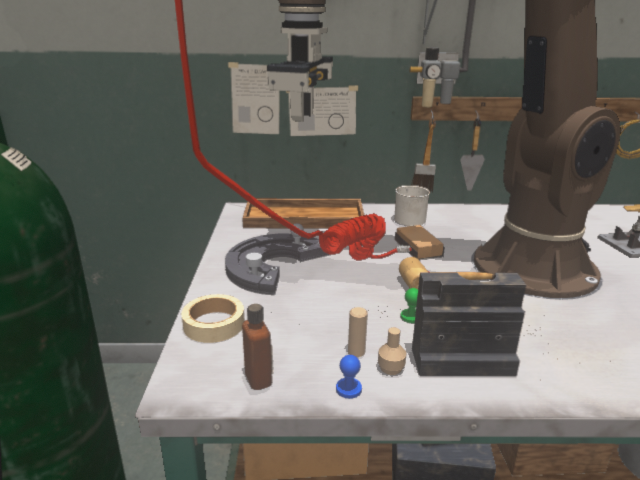

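The wrist view shows the ball in shadow at (319,217), the flat head at (449,250), and the screws at (320,168), (347,190), (434,216), (465,214). The hose is undisturbed.

Run:
```python
from h import *
def L(n):
    d=dict(np.load(n))
    for k in ['vfov','k1','cx','cy']: d[k]=float(d[k])
    return d
d=L('wrist1.npz')
cv2.imwrite('pics/cw.png',cv2.resize(d['img'][145:300,280:490],None,fx=3.8,fy=3.8,interpolation=cv2.INTER_CUBIC))
S=[onz(d,u,v,.028)[:2] for u,v in [(320,168),(347,190),(434,216),(465,214)]]
c=np.array([0.534,0.0006])
for q in S: print(q, np.linalg.norm(q-c),np.degrees(np.arctan2(*(q-c)[::-1])))
print('ball',onz(d,319,217,.05),'flat',onz(d,449,250,.055))
```

```text
[ 0.45183261 -0.05704879] 0.10037361798468984 -144.94643351097972
[ 0.48582993 -0.03343818] 0.05898265526437034 -144.75401317095555
[0.54637621 0.06038848] 0.06105598326140556 78.30495580998995
[0.55476168 0.09786013] 0.09945139666343508 77.95018379927768
ball [ 0.50376265 -0.07367798  0.05      ] flat [0.5838716  0.06203433 0.055     ]
```

View pics/cw.png

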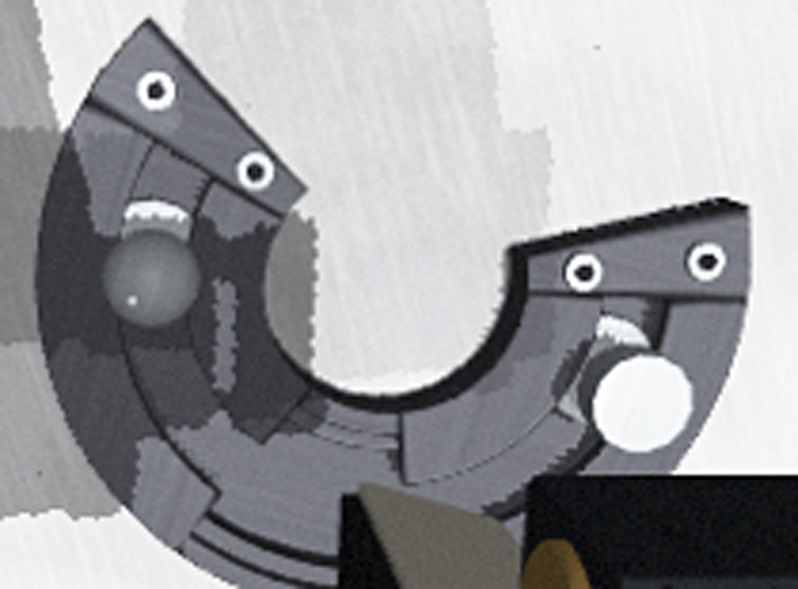

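```bash
cat > rel.py <<'E'
from h import *
import sys
from scipy.spatial.transform import Rotation as R
o=arm.observe(); M=R.from_rotvec(o['ee_rot']).as_matrix()
print(o['clock'],o['position'],o['force'],o['width']*92); print(M.round(3).tolist())
def rel(t): return (M.T@(np.array(t)-o['position'])).round(4)
E
python3 - <<'E'
from rel import *
print(rel([.5037,-.074,.033]))
E
```

```text
1.9667 [ 0.49220813 -0.06380822  0.29633983] [ 0.14283872 -0.54650591  0.19638855] 49.003387334546275
[[-0.001, -0.96, 0.278], [0.0, 0.278, 0.96], [-1.0, 0.001, -0.0]]
[ 0.2633 -0.0141 -0.0065]
```

Call:
{"method": "move_arm", "body": {
  "steps": "0.04 -0.014 -0.0065 0 120;0.08 -0.014 -0.0065 0 120;0.12 -0.014 -0.0065 0 120;0.15 -0.014 -0.0065 0 120;0.17 -0.014 -0.0065 0 120;0.18 -0.014 -0.0065 0 120;0.18 -0.014 -0.0065 0 120;0.18 -0.014 -0.0065 0 120"
}}

```text
clock: 2.63
position: [0.5043, -0.0729, 0.1173]
ee_rot: [-1.0, 1.328, 1.001]
force: [0.9, -0.0, 0.1]
width: 0.532
```

Run:
```python
from rel import *
print(rel([.5037,-.074,.033]))
for n in ['wrist','top','side']:
    d=arm.get_image(n); cv2.imwrite(f'pics/{n}2.png',d['img']); print(n,proj(d,[.5037,-.074,.05]))
```

```text
2.6333 [ 0.50431792 -0.07292195  0.11726836] [ 0.9244924  -0.02952957  0.06029383] 48.96390520898795
[[0.0, -0.961, 0.276], [0.0, 0.276, 0.961], [-1.0, 0.0, 0.0]]
[ 0.0843  0.0003 -0.0012]
wrist (np.float64(315.6828012076955), np.float64(253.4085893291183))
top (np.float64(383.0012463991019), np.float64(231.18563455487975))
side (np.float64(297.7227150253956), np.float64(229.1399026387864))
```

View pics/wrist2.png

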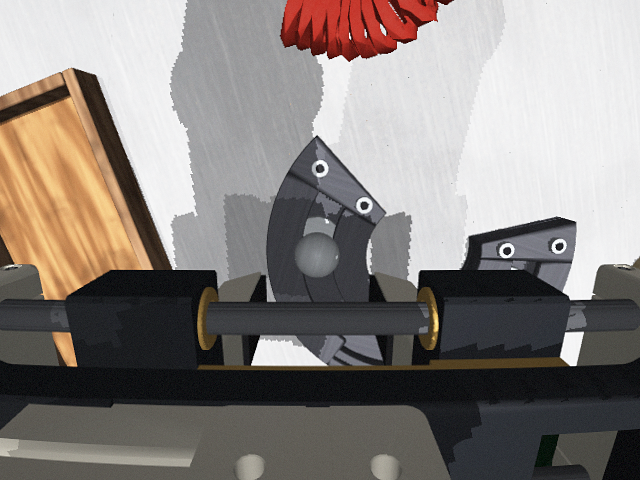

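The ball is at (317,254), close to the predicted (316,253) and centred between the fingers. I'll go down and close gently.

Call:
{"method": "move_arm", "body": {
  "steps": "0.03 0 -0.001 0 120;0.055 0 -0.001 0 120;0.072 0 -0.001 0 120;0.08 0 -0.001 0 120;0.084 0 -0.001 0 120;0.084 0 -0.001 0 120;0.084 0 -0.001 0 150;0.084 0 -0.001 0 185;0.084 0 -0.001 0 185;0.084 0 -0.001 0 185",
  "squeeze": 10
}}

```text
clock: 3.62
position: [0.5045, -0.0747, 0.0335]
ee_rot: [-1.0, 1.328, 0.999]
force: [0.1, 0.2, 3.3]
width: 0.317
```

Run:
```python
from rel import *
c=np.array([.534,.0006])
for a in [-112,-104,-96,-88,-80,-72,-64,-56,-48,-40,-33.3]:
    p=c+.08*np.array([np.cos(np.radians(a)),np.sin(np.radians(a))]); print(a,p.round(4),rel([*p,o['position'][2]]))
```

```text
3.6167 [ 0.50445484 -0.07473827  0.03347062] [0.12691099 0.19245068 3.2534919 ] 29.19459292328559
[[0.001, -0.961, 0.277], [0.0, 0.277, 0.961], [-1.0, -0.001, 0.001]]
-112 [ 0.504  -0.0736] [-0.      0.0007  0.001 ]
-104 [ 0.5146 -0.077 ] [ 0.     -0.0104  0.0006]
-96 [ 0.5256 -0.079 ] [ 0.     -0.0215  0.0018]
-88 [ 0.5368 -0.0794] [ 0.     -0.0323  0.0045]
-80 [ 0.5479 -0.0782] [ 0.0001 -0.0427  0.0087]
-72 [ 0.5587 -0.0755] [ 0.0001 -0.0523  0.0143]
-64 [ 0.5691 -0.0713] [ 0.0001 -0.0611  0.0212]
-56 [ 0.5787 -0.0657] [ 0.0001 -0.0689  0.0292]
-48 [ 0.5875 -0.0589] [ 0.0001 -0.0754  0.0383]
-40 [ 0.5953 -0.0508] [ 0.0001 -0.0806  0.0482]
-33.3 [ 0.6009 -0.0433] [ 0.0001 -0.0839  0.0569]
```

Call:
{"method": "move_arm", "body": {
  "steps": "0 -0.005 0.0005 0 190;0 -0.010 0.0006 0 190;0 -0.016 0.001 0 190;0 -0.0215 0.0018 0 190;0 -0.027 0.003 0 190;0 -0.0323 0.0045 0 190;0 -0.0375 0.0066 0 190;0 -0.0427 0.0087 0 190;0 -0.0427 0.0087 0 190"
}}

```text
clock: 4.37
position: [0.5494, -0.0783, 0.0334]
ee_rot: [-1.001, 1.327, 0.998]
force: [0.8, 0.6, 7.1]
width: 0.317
```

Run:
```python
from rel import *
c=np.array([.534,.0006])
for a in [-80,-76,-72,-68,-64,-60,-56,-52,-48,-44,-40,-33.3]:
    p=c+.08*np.array([np.cos(np.radians(a)),np.sin(np.radians(a))]); print(a,p.round(4),rel([*p,o['position'][2]]))
for n in ['wrist','top']:
    d=arm.get_image(n); cv2.imwrite(f'pics/{n}3.png',d['img'])
```

```text
4.3667 [ 0.54940542 -0.07827848  0.03344013] [0.80695501 0.55015989 7.05164051] 29.13888637766069
[[0.003, -0.961, 0.277], [-0.0, 0.277, 0.961], [-1.0, -0.003, 0.0]]
-80 [ 0.5479 -0.0782] [-0.      0.0015 -0.0003]
-76 [ 0.5534 -0.077 ] [ 0.     -0.0034  0.0023]
-72 [ 0.5587 -0.0755] [ 0.     -0.0082  0.0053]
-68 [ 0.564  -0.0736] [ 0.     -0.0127  0.0086]
-64 [ 0.5691 -0.0713] [ 0.     -0.017   0.0121]
-60 [ 0.574  -0.0687] [ 0.0001 -0.021   0.016 ]
-56 [ 0.5787 -0.0657] [ 0.0001 -0.0247  0.0202]
-52 [ 0.5833 -0.0624] [ 0.0001 -0.0281  0.0246]
-48 [ 0.5875 -0.0589] [ 0.0001 -0.0313  0.0292]
-44 [ 0.5915 -0.055 ] [ 0.0001 -0.034   0.0341]
-40 [ 0.5953 -0.0508] [ 0.0001 -0.0365  0.0391]
-33.3 [ 0.6009 -0.0433] [ 0.0001 -0.0398  0.0478]
```

View pics/wrist3.png

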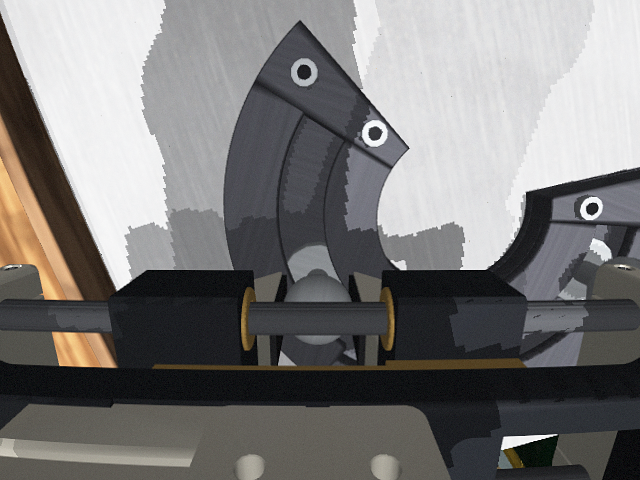

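The ball is still in the jaws at (317,305) and follows the slot, with low forces.

Call:
{"method": "move_arm", "body": {
  "steps": "-0.0005 -0.0034 0.0023 0 190;-0.0005 -0.0082 0.0053 0 190;-0.0005 -0.0127 0.0086 0 190;-0.0005 -0.017 0.012 0 190;-0.0005 -0.021 0.016 0 190;-0.0005 -0.0247 0.020 0 190;-0.0005 -0.028 0.0246 0 190;-0.0005 -0.0313 0.029 0 190;-0.0005 -0.034 0.034 0 190;-0.0005 -0.0365 0.039 0 190"
}}

```text
clock: 5.3
position: [0.5942, -0.0507, 0.0335]
ee_rot: [-1.0, 1.328, 0.999]
force: [-0.8, -0.8, 5.8]
width: 0.314
```

Run:
```python
from rel import *
print(rel([.6009,-.0433,.0335]))
```

```text
5.3 [ 0.5942263  -0.05066239  0.03346895] [-0.75591764 -0.77678909  5.84353612] 28.920789386154787
[[0.001, -0.961, 0.277], [-0.0, 0.277, 0.961], [-1.0, -0.001, 0.0]]
[-0.     -0.0044  0.0089]
```

Call:
{"method": "move_arm", "body": {
  "steps": "0 -0.0022 0.0045 0 190;0 -0.004 0.0085 0 190;0 -0.004 0.0085 0 190;0 -0.004 0.0085 0 190;0 -0.004 0.0085 0 190;0 -0.004 0.0085 0 190",
  "squeeze": 20
}}

```text
clock: 5.8
position: [0.6005, -0.0433, 0.0335]
ee_rot: [-1.001, 1.328, 1.0]
force: [0.4, 0.5, 5.8]
width: 0.311
```

Run:
```python
from rel import *
for n in ['wrist','top','side']:
    d=arm.get_image(n); cv2.imwrite(f'pics/{n}4.png',d['img']); print(n,proj(d,[.6009,-.0433,.023]),proj(d,[*o['position'][:2],.05]))
    if n!='wrist':
        cv2.imwrite(f'pics/c4{n}.png',cv2.resize(d['img'][140:300,210:420],None,fx=3.7,fy=3.7,interpolation=2))
```

```text
5.8 [ 0.60046723 -0.0433119   0.0335091 ] [0.44046035 0.48237379 5.81888043] 28.63092315954953
[[0.001, -0.961, 0.277], [0.0, 0.277, 0.961], [-1.0, -0.001, 0.001]]
wrist (np.float64(317.86299783475545), np.float64(286.4788301537214)) (np.float64(317.7058511122344), np.float64(308.82726984720995))
top (np.float64(363.9571112841174), np.float64(188.11979270527374)) (np.float64(365.1375248149148), np.float64(184.36370054584006))
side (np.float64(252.45718735082886), np.float64(246.0748500958367)) (np.float64(252.10844696423868), np.float64(234.74344589034504))
```

View pics/wrist4.png

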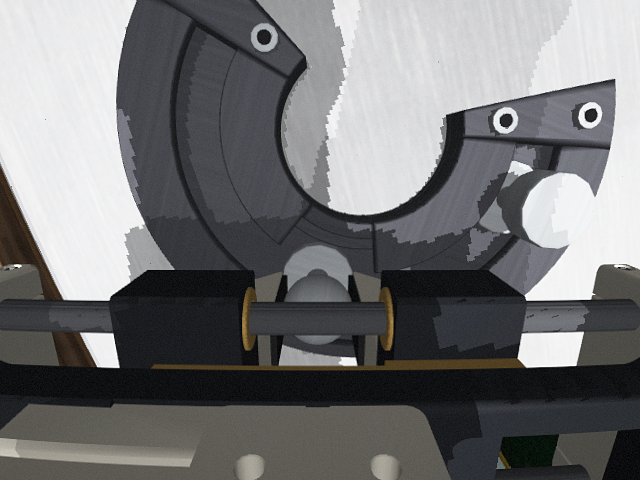

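View pics/c4side.png

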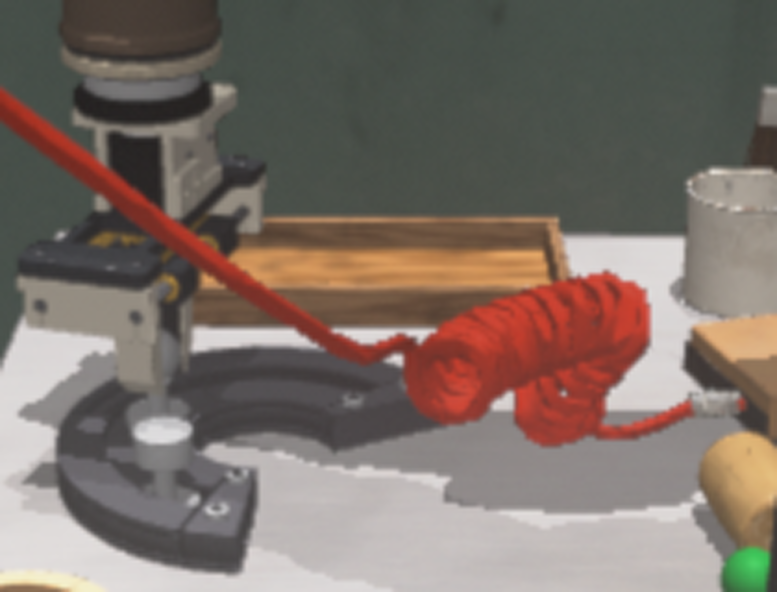

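The knob is at the gap, centred between the lip ends (310,205) and (375,222). The flat knob is unmoved. Lifting straight up.

Call:
{"method": "move_arm", "body": {
  "steps": "-0.005 0 0 0 200;-0.012 0 0 0 200;-0.02 0 0 0 200;-0.03 0 0 0 200;-0.04 0 0 0 200;-0.055 0 0 0 200;-0.07 0 0 0 200;-0.08 0 0 0 200;-0.08 0 0 0 200",
  "squeeze": 25
}}

```text
clock: 6.7
position: [0.6009, -0.0441, 0.116]
ee_rot: [-1.001, 1.326, 0.997]
force: [-0.2, 0.5, -0.3]
width: 0.307
```

Run:
```python
from rel import *
print(rel([.50,-.262,.11]))
for n in ['wrist','side']:
    d=arm.get_image(n); cv2.imwrite(f'pics/{n}5.png',d['img'])
    if n!='wrist':
        cv2.imwrite(f'pics/c5{n}.png',cv2.resize(d['img'][140:300,210:420],None,fx=3.7,fy=3.7,interpolation=2))
```

```text
6.7 [ 0.60088798 -0.04407023  0.11599548] [-0.15098989  0.51716271 -0.33337375] 28.274692897906245
[[0.004, -0.961, 0.277], [0.0, 0.277, 0.961], [-1.0, -0.004, 0.001]]
[ 0.0055  0.0365 -0.2374]
```

View pics/wrist5.png

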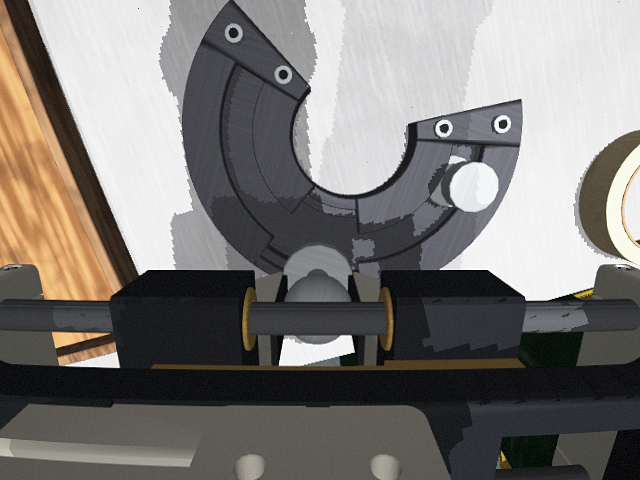

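View pics/c5side.png

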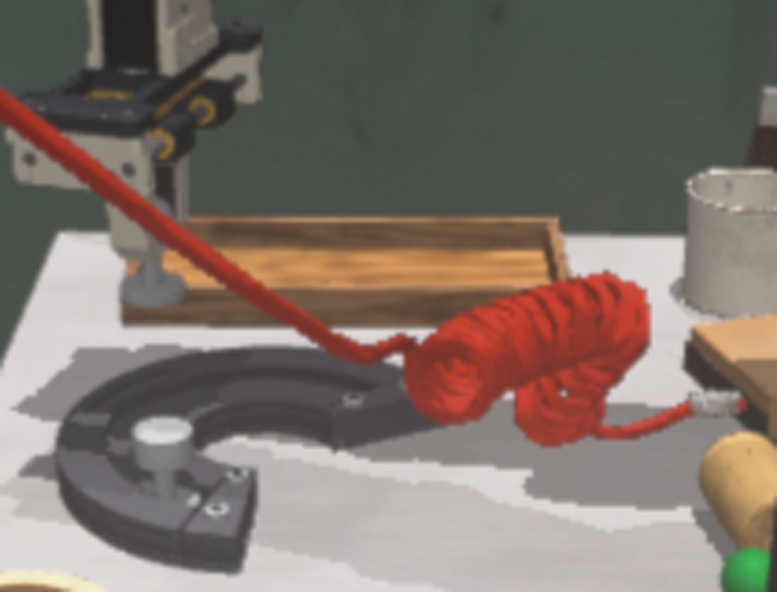

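Run:
```python
from rel import *
d=dict(np.load('side0.npz'))
for k in ['vfov','k1','cx','cy']: d[k]=float(d[k])
for u,v in [(260,190),(300,180),(350,190),(300,110),(425,80),(424,180),(473,180)]:
    o_,r=ray(d,u,v); print(u,v,o_+r*d['z_map'][v,u])
```

```text
6.8 [ 0.59953057 -0.04365891  0.11357868] [-0.72073915 -0.20395767 -1.20286056] 28.94757958774598
[[0.001, -0.961, 0.277], [0.0, 0.277, 0.961], [-1.0, -0.001, 0.001]]
260 190 [ 0.64843326 -0.6864644  -0.08087222]
300 180 [ 0.51327654 -0.68998089 -0.04552175]
350 190 [ 0.34422468 -0.68440198 -0.07780982]
300 110 [ 0.51190193 -0.67981176  0.18893641]
425 80 [ 0.1340296  -0.6459934   0.28822491]
424 180 [ 0.10958002 -0.62898237 -0.02184343]
473 180 [-0.05244551 -0.63752662 -0.023654  ]
```

Wall at y≈-0.68, so there is plenty of room. Moving over the tray.

Call:
{"method": "move_arm", "body": {
  "steps": "0 0.001 -0.007 0 200;0 0.003 -0.022 0 200;0 0.007 -0.047 0 200;0 0.012 -0.077 0 200;0 0.017 -0.11 0 200;0 0.022 -0.143 0 200;0 0.027 -0.175 0 200;0 0.031 -0.203 0 200;0 0.034 -0.224 0 200;0 0.036 -0.236 0 200"
}}

```text
clock: 7.63
position: [0.4961, -0.2649, 0.1129]
ee_rot: [-0.996, 1.333, 0.996]
force: [0.2, -0.5, -0.9]
width: 0.312
```

Call:
{"method": "move_arm", "body": {
  "steps": "0 0 0 0 200;0 0 0 0 200;0 0 0 0 200"
}}

```text
clock: 7.88
position: [0.4998, -0.2591, 0.1128]
ee_rot: [-1.0, 1.328, 1.002]
force: [0.6, 0.5, -1.7]
width: 0.314
```

Run:
```python
from rel import *
print(rel([.50,-.262,.0345]))
for n in ['wrist','side','top']:
    d=arm.get_image(n); cv2.imwrite(f'pics/{n}6.png',d['img'])
    if n=='side':
        cv2.imwrite(f'pics/c6{n}.png',cv2.resize(d['img'][100:260,220:430],None,fx=3.7,fy=3.7,interpolation=2))
```

```text
7.8833 [ 0.49979029 -0.25914911  0.11281176] [ 0.57143732  0.48254468 -1.6519564 ] 28.85529974322674
[[-0.0, -0.961, 0.276], [0.001, 0.276, 0.961], [-1.0, 0.001, 0.001]]
[ 0.0783 -0.001  -0.0028]
```

View pics/wrist6.png

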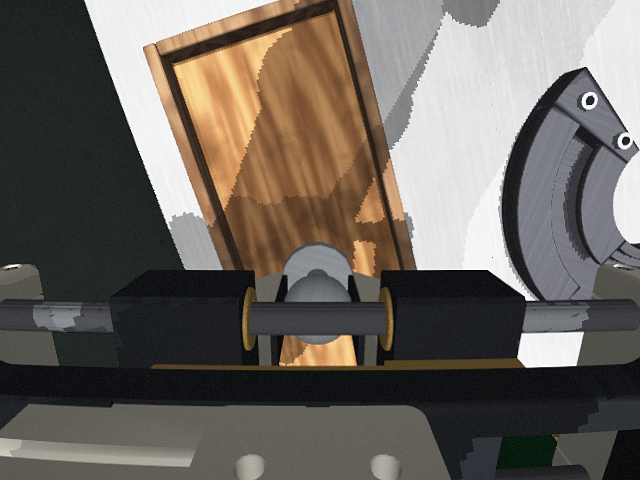

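View pics/c6side.png

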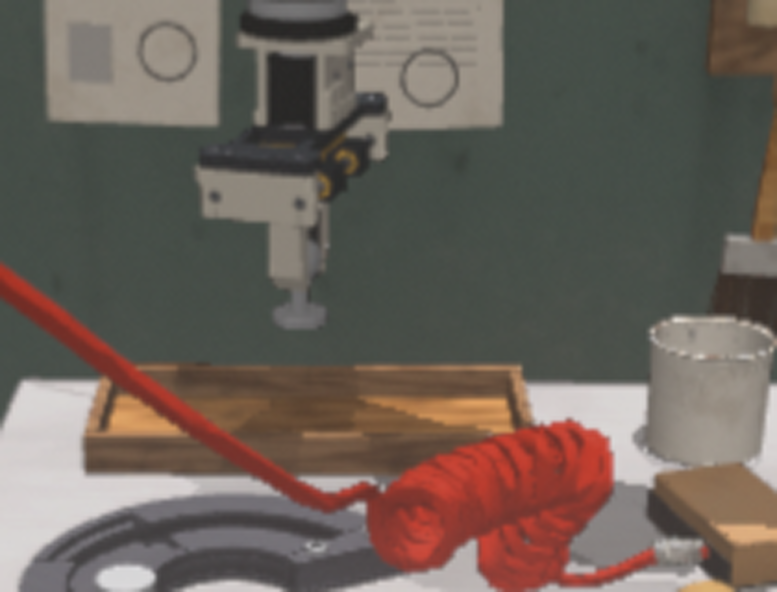

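The knob hangs upright over the tray, with the foot at (318,262) in the wrist view and well inside the rim. Lowering.

Call:
{"method": "move_arm", "body": {
  "steps": "0.02 0 -0.003 0 200;0.045 0 -0.003 0 200;0.06 0 -0.003 0 200;0.068 0 -0.003 0 200;0.072 0 -0.003 0 200;0.075 0 -0.003 0 200;0.077 0 -0.003 0 200;0.078 0 -0.003 0 200;0.078 0 -0.003 0 200",
  "squeeze": 10
}}

```text
clock: 8.78
position: [0.4989, -0.2636, 0.0357]
ee_rot: [-1.0, 1.328, 0.999]
force: [0.3, 0.3, -1.5]
width: 0.315
```

Call:
{"method": "move_arm", "body": {
  "steps": "0.0007 0 0 0 200;0.0014 0 0 0 200;0.0014 0 0 0 200"
}}

```text
clock: 9.03
position: [0.4987, -0.2635, 0.034]
ee_rot: [-1.0, 1.329, 1.0]
force: [0.5, -0.2, -1.7]
width: 0.314
```

Call:
{"method": "move_arm", "body": {
  "steps": "0.0007 0 0 0 200;0.0014 0 0 0 200;0.0014 0 0 0 200"
}}

```text
clock: 9.28
position: [0.4988, -0.2638, 0.0332]
ee_rot: [-1.0, 1.328, 0.999]
force: [-2.3, 0.2, 7.9]
width: 0.316
```

Contact at z 0.033. I'll ease off slightly and open.

Call:
{"method": "move_arm", "body": {
  "steps": "-0.0004 0 0 0 200;-0.0004 0 0 0 170;-0.0004 0 0 0 150;-0.0004 0 0 0 130;-0.0004 0 0 0 115;-0.0004 0 0 0 110;-0.0004 0 0 0 110"
}}

```text
clock: 9.87
position: [0.4985, -0.2634, 0.0327]
ee_rot: [-1.0, 1.329, 1.0]
force: [0.5, 0.3, 0.3]
width: 0.566
```

Run:
```python
from rel import *
for n in ['wrist','side']:
    d=arm.get_image(n); cv2.imwrite(f'pics/{n}7.png',d['img'])
    if n=='side':
        cv2.imwrite(f'pics/c7{n}.png',cv2.resize(d['img'][100:260,220:430],None,fx=3.7,fy=3.7,interpolation=2))
```

```text
9.8667 [ 0.49851357 -0.2634299   0.03273716] [0.54174511 0.30706558 0.33449655] 52.02945708031338
[[-0.0, -0.961, 0.277], [0.0, 0.277, 0.961], [-1.0, 0.0, 0.0]]
```

View pics/wrist7.png

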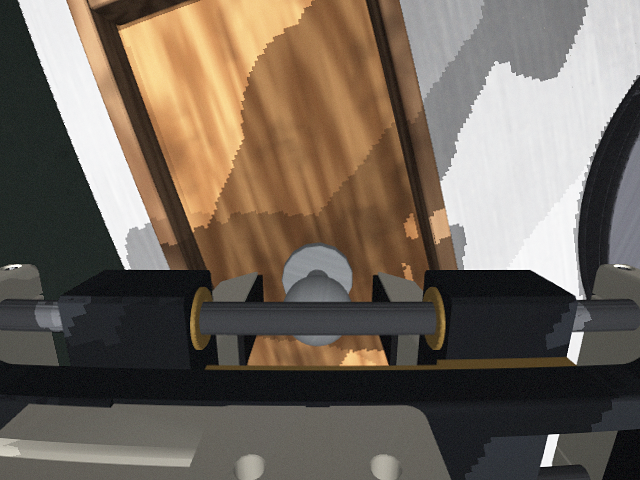

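View pics/c7side.png

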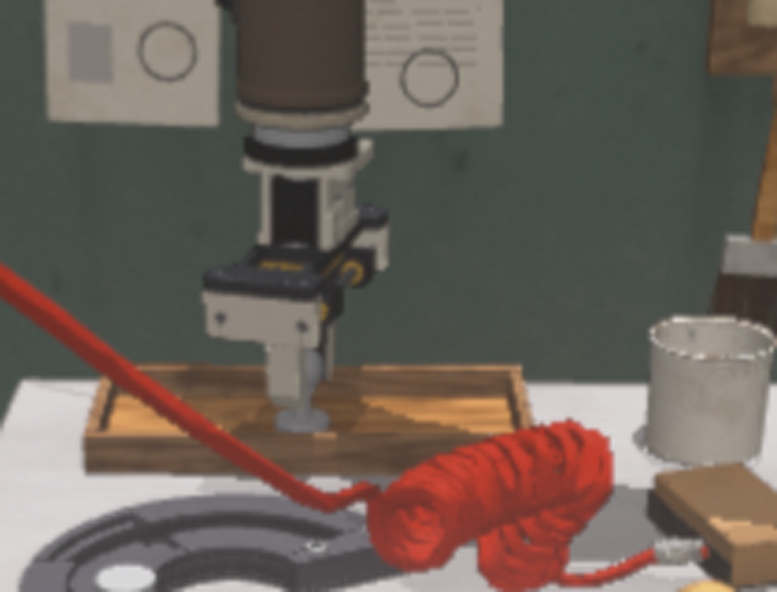

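The knob stands free between the open fingers, with the ball at (318,310) and the foot at (318,270). Retreating straight up.

Call:
{"method": "move_arm", "body": {
  "steps": "-0.01 0 0 0 110;-0.03 0 0 0 110;-0.06 0 0 0 110;-0.1 0 0 0 110;-0.14 0 0 0 110;-0.17 0 0 0 110;-0.2 0 0 0 110;-0.2 0 0 0 110;-0.2 0 0 0 110"
}}

```text
clock: 10.72
position: [0.4993, -0.264, 0.2351]
ee_rot: [-1.002, 1.326, 0.997]
force: [-0.6, -0.3, -0.2]
width: 0.569
```

Run:
```python
from rel import *
for n in ['wrist','side','top']:
    d=arm.get_image(n); cv2.imwrite(f'pics/{n}8.png',d['img']);print(n,proj(d,[.4987,-.2635,.05]),proj(d,[.5838,.0612,.055]))
    if n=='side':
        cv2.imwrite(f'pics/c8{n}.png',cv2.resize(d['img'][100:260,220:430],None,fx=3.7,fy=3.7,interpolation=2))
```

```text
10.7167 [ 0.49929394 -0.264032    0.23510251] [-0.62752589 -0.28199197 -0.17270007] 52.33628770523135
[[0.004, -0.961, 0.277], [-0.001, 0.277, 0.961], [-1.0, -0.004, 0.0]]
wrist (np.float64(317.756253820033), np.float64(218.18827366382823)) (np.float64(647.320465571959), np.float64(212.7246893320171))
side (np.float64(301.71666192846413), np.float64(198.50765785194125)) (np.float64(254.80706136886727), np.float64(254.90257594980804))
top (np.float64(479.81713105036556), np.float64(230.94456531152014)) (np.float64(313.1969166453759), np.float64(193.18211552783697))
```

View pics/wrist8.png

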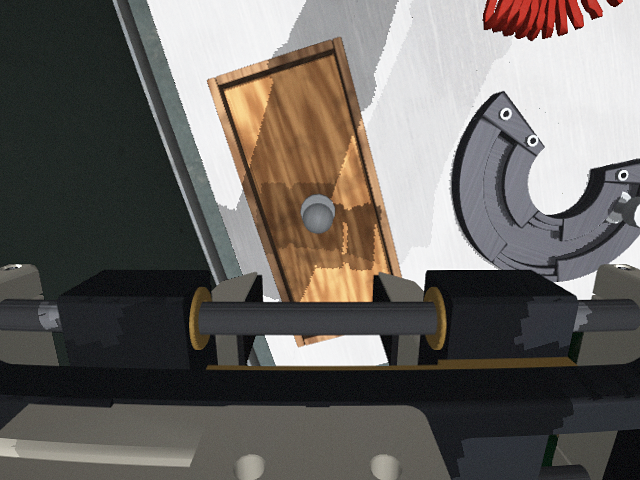

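View pics/c8side.png

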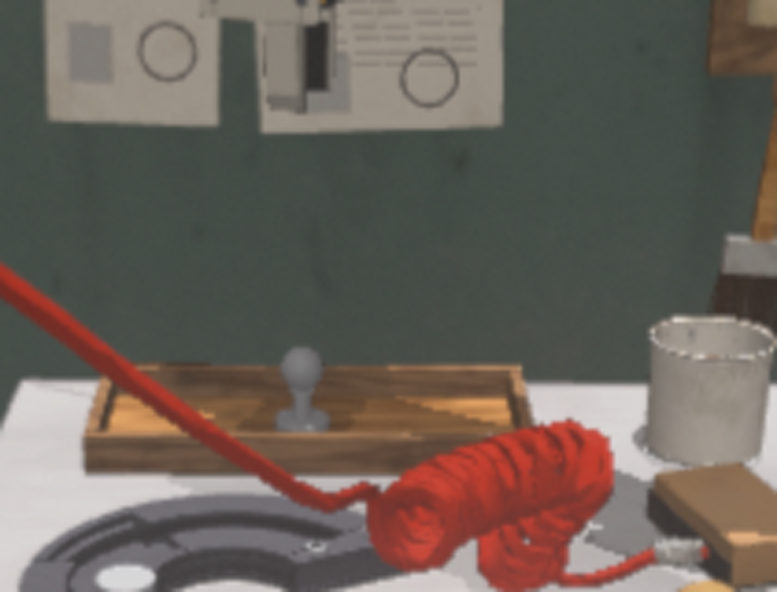

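View pics/top8.png

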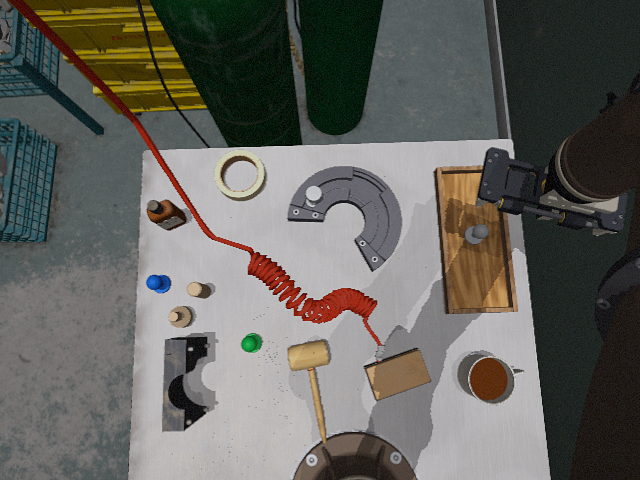

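The knob stands upright in the tray, with the ball at (302,198) in the side view and (480,231) in the top view, both as predicted. The flat knob is still at (313,193), and the arm is clear.

```bash
python3 -c "
from cell import arm
print(arm.sign_off())"
```

```text
the job is handed in; nothing more can be done
None
```

I slid the ball-headed knob along the slot to the exit gap, held it there down in the jig, and lifted it straight out. It now stands in the wooden tray at about (0.499, -0.264), close to the tray's middle. I handed the job in with the robot's clock at about 10.7 s.

- **Ball knob:** in all three views after release it stands upright on its foot, well inside the rim. The ball is within about a pixel of where I predicted in the side and top views, and within a few pixels in the wrist view. I judged it upright by eye and did not measure the tilt angle.
- **Flat-topped knob:** it sits at the same pixel in the top view as at the start, (313,193).
- **Forces and clearance:** contact force stayed under about 8 N in every reading. The gripper ended about 20 cm above the tray, touching nothing.

No check failed. Two positions disagreed by a millimetre or so. The wrist and top views put the flat knob about 2 mm apart, within the calibration error. The foot touched the tray floor about 1 mm lower than I had aimed for.

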